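Refit the spring link of a spring-return slide

TASK

Refit the return spring of the small slide: pick up the steel link, thread its open hook through the eye of the spring rod by swinging it round along its own bend, then draw the rod out with it and drop the link's closed eye over the stud on the carriage, right down onto the collar, so that the spring keeps the link taut and level. Ease the pull onto the stud before letting go; the spring must never snap back (rod faster than 0.15 m/s). Work gently by feel, never forcing the link against the slide (30 N at most), do not draw the rod out further than 42 mm, and leave the other things where they stand.

Things in the scene. Friction and masses are not known exactly. Their poses are not given: they have to be found in the camera images.
- slide_bed: Spring-return slide, bolted down: grey bed plate 300 x 84 x 9 mm. Origin: centre of its underside; x along the bed from spring barrel to carriage (the way the rod is drawn out), y across, z up. Barrel: x -144 to -58 mm, axis at z = 45, radius 16. Dark carriage at the +x end: 50 mm long, 58 wide, top at z = 32. Between eye and carriage nothing is higher than z = 15 mm.
- stud_range (a point): On the bed (x = 107, y = 0, z = 42 mm): the middle of where the stud can be. The stud stands upright on the carriage's middle, 8 mm thick, flat top at z = 50 with a 2 mm chamfer, on a collar of radius 9 mm, top at z = 42. The carriage is clamped fast anywhere up to 11 mm either way along x from here; where is not measured: find the stud by feel. y = 0 is exact. Axes as slide_bed.
- eye (a point): Centre of the eye on the spring rod: an upright round steel ring, its hole along the bed's y axis and 10.6 mm wide, ring bar 6 mm thick, outer diameter 23 mm. At rest at x = -40, y = 0, z = 45 mm of slide_bed; axes as slide_bed. It moves only along the bed's +x, with the rod.
- pull_rod (a joint): How far the spring rod is drawn out, in m: 0 at rest, grows toward the carriage, stop at 0.050. The spring pulls back with 3.5 N at rest and 0.15 N more per mm. With the link fitted it stands at 0.009 to 0.031, depending on where the stud is.
- link_mid (a point): Centre of the grip of the loose steel link (130 g): a dark turnbuckle body 40 mm long (x), 16 wide (y), 16 high (z), flat-sided, on which the link lies level on the worktop. x points along the link to its closed eye, z up. An 8 mm bar leads from its -x end to the open hook, whose plane is level, through this point.
- bend_centre (a point): On the link (link_mid x = -50 mm): centre of the hook's bend, radius 18 mm to the middle of the 8 mm bar. Angles from link x toward link y: rounded tip at 115 deg, deepest point at 180, bend goes on to 310 deg, then straight back to the link's axis at link_mid x = -21 mm. The mouth is open on the link's +y side. Axes as link_mid.
- hook_bend (a point): On the link (link_mid x = -68 mm): middle of the bar at the deepest point of the hook's bend. Axes as link_mid. With the link fitted it lies in the rod's eye, and the link's x runs along the bed's x.
- tail_eye (a point): On the link (link_mid x = +56 mm): centre of its closed flat eye, hole along z and 11 mm wide, ring bar 6 mm thick, outer diameter 23 mm. Axes as link_mid. Seated on the collar its centre is 45 mm above the bed's underside. The stud is taller: a link swung in level strikes it, so tilt this end up over it.
- nut_jar: Bystander: small glass jar with a lid, 51 mm wide, 72 mm high. Origin under its centre.
- polish_tin: Bystander: flat round tin, 61 mm wide, 23 mm high. Origin under its centre.
- solder_spool: Bystander: spool, about 56 mm wide, 30 mm high. Origin under its middle.
- wood_block: Bystander: plain wooden block, 24 x 75 x 16 mm. Origin under its centre.
- link: The same link, origin on its underside 8 mm below link_mid; axes as link_mid.

How it is judged:
On the way, in this order (a step that is already met when the one before it is completed fails the run):
1. the hook has been passed through the rod's eye up to the bottom of its bend (distance between hook_bend and eye below 0.006 m), for 0.1 s.
2. the rod has been drawn out at least 6 mm by the link (distance between hook_bend and eye below 0.006 m and value of joint pull_rod above 0.006 m), for 0.1 s.
At the end, for the whole second after the job is handed in: The hook's bend lies in the rod's eye (within 6 mm), the closed eye is down over the stud (its centre 41 to 49 mm above the bed's underside, within 6 mm of the bed's middle line), the link is level within 0.12 rad and at rest, and the rod is held out by more than 6 mm (all of step 2 and z of tail_eye in the frame of slide_bed between 0.041 and 0.049 m and y of tail_eye in the frame of slide_bed between -0.006 and 0.006 m and angle between link_mid's own z axis and vertical below 0.12 rad and linear speed of link below 0.02 m/s); the robot touches nothing.
It fails at once if the link is forced against the slide with more than 30 N (contact force between link and slide_bed above 30 N).
It fails at once if the spring snaps back: the rod runs in faster than 0.15 m/s (velocity of joint pull_rod below -0.15 m/s).
It fails at once if the spring rod is drawn out more than 42 mm (value of joint pull_rod above 0.042 m).
It fails at once if another thing is shifted by more than 20 mm (distance of any of nut_jar, polish_tin, solder_spool, wood_block from where it was at the start of the episode above 0.02 m).
It also fails if it takes over 72 s, if anything falls off the work surface, if the arm or the gripper's body presses on something with over 40 N, if the wrist force passes 120 N, or if a joint passes its speed limit or range.

ROBOT

A 6-joint arm with a two-finger parallel gripper is mounted at the origin on the work surface; the furniture and walls round the work are solid. World frame = base frame: x ahead of the robot, y to its left, z up, the work surface at z = 0. Lengths are in m, angles in rad, forces in N, time in s.
With the tool pointing down it reaches from about 0.35 to 0.925 m from the base axis. Payload 6.4 kg.
Tool frame: the origin (TCP) lies at the very end of the fingers, on their centre line; the grasp point (between the pads) lies 19 mm behind it; z points along the fingers, y is the line along which they close (so a half turn about z gives the same grasp; the last joint's range is limited). The gripper opens to 94 mm and grips with 3 to 60 N. Pads are 16 mm wide; open, the fingers measure 119 mm over their backs; the gripper's body (75 mm by 177 mm) begins 78 mm behind the grasp point.
Start: joints at [-1.404, 0.245, 1.558, -0, 1.339, -0.174], TCP at [0.217, -0.613, 0.205] pointing down, gripper open.
Joint ranges: [-3.13, 3.13], [-1.02, 2.26], [0.13, 2.54], [-0.95, 4.09], [0.21, 2.88], [-2.74, 2.74]. Speed limits (rad/s): [2.57, 2.57, 3.14, 3.14, 3.14, 3.14].

INTERFACE

Orientations are given as a 3x3 rotation matrix whose columns are the frame's x, y, z axes.
In Python, from rig import * gives the robot as it stands. Calls block until the motion is done:
- move_to(position, orientation): joint-space move of the TCP to a pose.
- line_to(position, orientation=None, feed=0.15): straight line of the TCP; orientation=None keeps the orientation; feed is the mean speed in m/s.
- movej(angles): joint-space move.
- let_go() and clamp(force=None): open the fingers fully, or close them until they stop; force is the grip in N (None keeps the last).
- hold(seconds).
- inverse_kinematics(position, orientation): joint angles nearest the present ones, or None.
- snapshot(name): name is "scene" or "top" or "wrist"; returns the picture (420x560x3 uint8, red, green, blue); there is no depth.
- get_calibration(name): a dict with "mtx" (3x3 intrinsics, pixels), "distortion" ([k1, k2, p1, p2, k3] as OpenCV has them; the pictures are not rectified), "rvec" (rotation vector, rad) and "tvec" (3), from world to camera coordinates, as OpenCV has them; the wrist camera has in their place "mount" (4x4, takes a point from camera to tool coordinates, whose origin is the TCP and whose axes are the flange's). Camera axes: x right, y down, z forward; pixel columns grow to the right and rows downward; lengths in m; the calibration is good to about 2 mm. A picture is of the moment at which its call begins: read the wrist's pose just before it. get_calibration takes no time and is no camera call.
A pose or a line that the arm cannot do raises IKError and nothing moves.
- hand_in(): hands the job in; it is judged then, once.
Trained networks look in the newest picture that a camera, given by its name, has taken for a name from the list of things; names that differ only in an ending like _2 or _b are one class to them, and where a whole thing is asked for, a point or a joint stands for the part that bears it (a point fixed in the world has none). Each returns a list of dicts, best first, with "conf" (0 to 1); they miss things now and then, are a little off and sometimes report something else, mostly with a low value. They report only what shows in the picture. A call takes as long as a camera call.
- silhouettes(camera, label): "region" (420x560 bool, what is visible of it) and "bbox" ([centre column, centre row, width, height] in pixels, round what is visible of it).
Readings, each from a call of its own:
- current_time_s(): time.
- current_qpos(): joint angles.
- current_qd(): joint speeds.
- current_effort(): joint torques, N m.
- current_eef_pos(): TCP position.
- current_eef_rot(): TCP orientation.
- current_ft_force(): force on the tool from outside, world axes, zero at the start.
- current_moment(): the same for the moment, N m.
- current_width(): finger opening in m.
- current_grasp_force(): force on a finger pad.
Only numpy, scipy, OpenCV 4.12 (cv2) and the standard library are available. Lean on these libraries where they do the work, as an engineer would, in place of code of your own. Each camera call takes 0.05 s, during which the arm holds its last target. There are 200 camera calls.

## Working session

There is one attempt and no reset: what is moved stays moved. The work goes in short steps, each a Python script; the robot and the scene stay as the last script left them, time stands still between calls to the robot, and variables do not carry over. Pictures are saved under pics/ and viewed, at most 10 in all, crops included, and the job is handed in when it is done.

```bash
ls; mkdir -p pics; python3 - <<'E'
from rig import *
import cv2, numpy as np
for n in ["scene","top"]:
    im=snapshot(n); cv2.imwrite(f"pics/{n}0.png",im[:,:,::-1])
    print(n,get_calibration(n))
    for l in ["slide_bed","link","eye","nut_jar","polish_tin","solder_spool","wood_block"]:
        s=silhouettes(n,l); print(l,[(round(d["conf"],2),np.round(d["bbox"])) for d in s[:2]])
print(get_calibration("wrist"),current_time_s(),current_eef_rot())
E
```

```text
pics
scene {'mtx': array([[511.8777345 ,   0.        , 279.95799936],
       [  0.        , 511.8777345 , 209.67476124],
       [  0.        ,   0.        ,   1.        ]]), 'distortion': array([0.00373576, 0.        , 0.        , 0.        , 0.        ]), 'rvec': array([ 1.93052758, -0.971612  ,  0.58051572]), 'tvec': array([-0.26684987,  0.24963378,  0.73544369])}
slide_bed [(0.94, array([299., 209., 130.,  55.])), (0.22, array([316., 200.,  16.,   8.]))]
link [(0.56, array([260., 238.,  49.,  31.]))]
eye [(0.43, array([314., 201.,  14.,   8.]))]
nut_jar [(0.72, array([188., 222.,  29.,  44.]))]
polish_tin [(0.61, array([201., 213.,  18.,  24.]))]
solder_spool [(0.73, array([260., 238.,  51.,  32.])), (0.43, array([414., 264.,   4.,   4.]))]
wood_block [(0.7, array([204., 195.,  30.,  12.]))]
top {'mtx': array([[423.63477071,   0.        , 280.18748451],
       [  0.        , 423.63477071, 208.00196744],
       [  0.        ,   0.        ,   1.        ]]), 'distortion': array([0.00780917, 0.        , 0.        , 0.        , 0.        ]), 'rvec': array([ 2.17136005, -2.17898065,  0.
[... 482 characters left out ...]
       [  0.        , 356.75972426, 210.62014363],
       [  0.        ,   0.        ,   1.        ]]), 'distortion': array([-0.09637371,  0.        ,  0.        ,  0.        ,  0.        ]), 'mount': array([[-1.03592577e-05, -9.73260937e-01, -2.29702302e-01,
         6.79643916e-02],
       [ 9.99999772e-01,  1.44934660e-04, -6.59194518e-04,
         2.72454362e-04],
       [ 6.74860100e-04, -2.29702256e-01,  9.73260714e-01,
        -1.79874245e-01],
       [ 0.00000000e+00,  0.00000000e+00,  0.00000000e+00,
         1.00000000e+00]])} 0.8 [[ 9.42485994e-01  3.34245646e-01 -1.59982885e-05]
 [ 3.34245645e-01 -9.42485993e-01 -3.07478907e-05]
 [-2.53555114e-05  2.36320981e-05 -9.99999999e-01]]
```

```bash
python3 - <<'E'
import cv2, numpy as np
a=cv2.imread("pics/top0.png"); 
c=a[130:300,160:430]; cv2.imwrite("pics/top0c.png",cv2.resize(c,None,fx=2.9,fy=2.9,interpolation=cv2.INTER_CUBIC))
a=cv2.imread("pics/scene0.png"); 
c=a[140:300,170:430]; cv2.imwrite("pics/scene0c.png",cv2.resize(c,None,fx=3,fy=3,interpolation=cv2.INTER_CUBIC))
E
```

```text
(no output)
```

View pics/top0c.png

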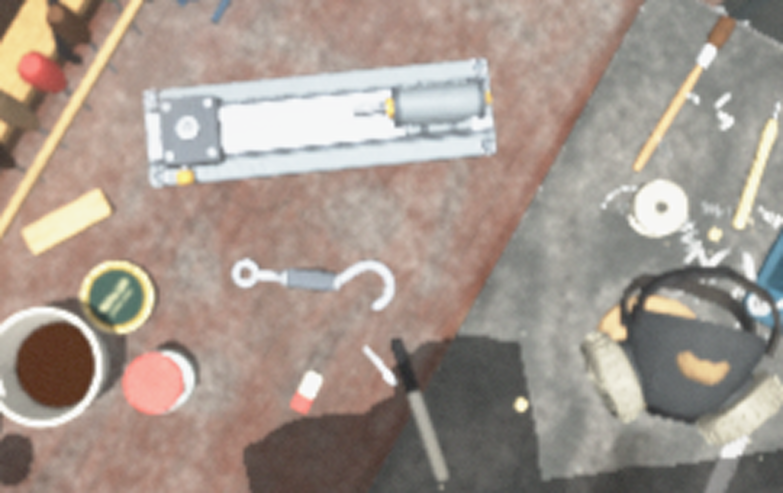

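View pics/scene0c.png

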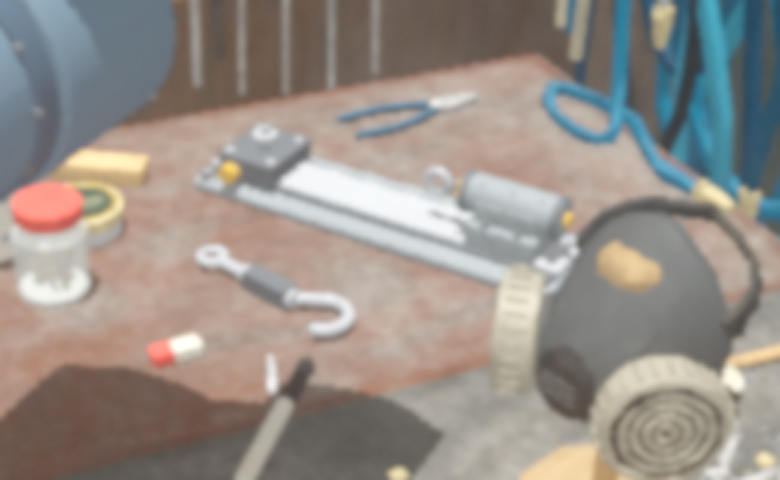

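The top view shows the bed with its barrel at the right and carriage at the left, and the stud at about pixel (224,174). The link's grip is at about (267,226), its tail eye at (244,224) and its mouth faces down in the picture. Bed x and link x both point roughly along world +y. I'll compute coarse poses, then take closer wrist views.

```bash
cat > h.py <<'E'
from rig import *
import cv2, numpy as np
from scipy.spatial.transform import Rotation as Rn
def campose(name, tcp=None, R=None):
    c=get_calibration(name)
    if name=="wrist":
        T=np.eye(4);T[:3,:3]=R;T[:3,3]=tcp;T=T@c["mount"]
        return c,T[:3,:3],T[:3,3]
    Rc=cv2.Rodrigues(np.array(c["rvec"]))[0]
    return c,Rc.T,-Rc.T@np.array(c["tvec"])
def back(cp,uv,z):
    c,Rw,o=cp
    p=cv2.undistortPoints(np.float64(uv).reshape(-1,1,2),c["mtx"],np.array(c["distortion"]))[:,0]
    d=np.c_[p,np.ones(len(p))]@Rw.T
    return o+d*((np.broadcast_to(z,(len(p),))-o[2])/d[:,2])[:,None]
def proj(cp,P):
    c,Rw,o=cp
    r=cv2.Rodrigues(Rw.T)[0]
    return cv2.projectPoints(np.float64(P).reshape(-1,3),r,-Rw.T@o,c["mtx"],np.array(c["distortion"]))[0][:,0]
def tool(a,tilt=0):
    "tool rot for link x at world angle a, tail tilted up by tilt"
    xl=np.array([np.cos(a),np.sin(a),0]);yl=np.array([-np.sin(a),np.cos(a),0]);zl=np.array([0,0,1.])
    return Rn.from_rotvec(-tilt*yl).as_matrix()@np.c_[-xl,yl,-zl]
E
python3 - <<'E'
from h import *
cp=campose("top")
f=lambda p:np.array(p)/2.9+[160,130]
for n,p,z in [("bed",[(145,92),(488,60),(494,152),(153,187)],.009),("stud",[(187,127)],.05),("tail",[(245,272)],.008),("mid",[(311,280)],.016),("hook",[(393,283)],.008),("tin",[(118,296)],.02),("jar",[(155,382)],.072),("block",[(67,221)],.016)]:
    print(n,np.round(back(cp,f(p),z),4).tolist())
# tests of reach
b=back(cp,f([(187,127)]),.05)[0]
for a in (1.3,1.5,1.7,1.5+1.92):
    for pos in ([.5,-.0,.3],[.55,.03,.04]):
        print(a,pos,inverse_kinematics(pos,tool(a)), inverse_kinematics(pos,tool(a+np.pi)))
E
```

```text
bed [[0.6025, 0.1831, 0.009], [0.6292, -0.1137, 0.009], [0.5489, -0.1179, 0.009], [0.5198, 0.1753, 0.009]]
stud [[0.5649, 0.1408, 0.05]]
tail [[0.4465, 0.0961, 0.008]]
mid [[0.4391, 0.0393, 0.016]]
hook [[0.4366, -0.0304, 0.008]]
tin [[0.426, 0.2021, 0.02]]
jar [[0.356, 0.1617, 0.072]]
block [[0.4901, 0.2471, 0.016]]
1.3 [0.5, -0.0, 0.3] None [-2.27148304e-01 -1.80850607e-01  1.82270809e+00 -4.44089210e-16
  1.49973517e+00  4.36480225e-02]
1.3 [0.55, 0.03, 0.04] None [-1.51383173e-01  2.29896950e-01  1.90986959e+00 -4.44089210e-16
  1.00182611e+00  1.19413153e-01]
1.5 [0.5, -0.0, 0.3] None [-2.27148304e-01 -1.80850607e-01  1.82270809e+00 -4.44089210e-16
  1.49973517e+00 -1.56351977e-01]
1.5 [0.55, 0.03, 0.04] None [-1.51383173e-01  2.29896950e-01  1.90986959e+00 -4.44089210e-16
  1.00182611e+00 -8.05868466e-02]
1.7 [0.5, -0.0, 0.3] None [-2.27148304e-01 -1.80850607e-01  1.82270809e+00 -4.44089210e-16
  1.49973517e+00 -3.56351977e-01]
1.7 [0.55, 0.03, 0.04] None [-1.51383173e-01  2.29896950e-01  1.90986959e+00 -4.44089210e-16
  1.00182611e+00 -2.80586847e-01]
3.42 [0.5, -0.0, 0.3] [-2.27148304e-01 -1.80850607e-01  1.82270809e+00 -4.44089210e-16
  1.49973517e+00  1.06524068e+00] [-2.27148304e-01 -1.80850607e-01  1.82270809e+00 -4.44089210e-16
  1.49973517e+00 -2.07635198e+00]
3.42 [0.55, 0.03, 0.04] [-1.51383173e-01  2.29896950e-01  1.90986959e+00 -4.44089210e-16
  1.00182611e+00  1.14100581e+00] [-1.51383173e-01  2.29896950e-01  1.90986959e+00 -4.44089210e-16
  1.00182611e+00 -2.00058685e+00]
```

```bash
sed -i 's/np.c_\[-xl,yl,-zl\]/np.c_[xl,-yl,-zl]/' h.py; python3 - <<'E'
from h import *
import pickle
t=current_time_s()
clamp(5); move_to([.503,.04,.19],tool(1.62)); print(current_time_s()-t, current_time_s())
p,R=current_eef_pos(),current_eef_rot()
im=snapshot("wrist"); cv2.imwrite("pics/w1.png",im[:,:,::-1])
S={l:silhouettes("wrist",l) for l in ["slide_bed","link"]}
for l in S: print(l,[(d["conf"],np.round(d["bbox"])) for d in S[l]])
pickle.dump((p,R,im,S),open("w1.pkl","wb")); print(p)
E
```

```text
3.9417 4.7417
slide_bed [(0.77, array([347., 163.,  87., 234.]))]
link [(0.89, array([213., 187.,  41., 134.])), (0.35, array([349., 165.,  85., 233.]))]
[0.50320799 0.03934451 0.19004408]
```

View pics/w1.png

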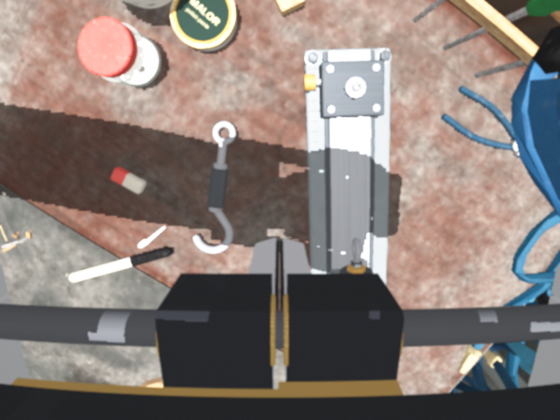

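```bash
cat > fit.py <<'E'
from h import *
from scipy.optimize import minimize
K=3
def fill(m,poly):
    cv2.fillPoly(m,[np.int32(np.round((poly+.5)*K*16-8))],1,shift=4)
def frame(x,y,a,z=0):
    return lambda P:np.asarray(P,float)@np.array([[np.cos(a),np.sin(a),0],[-np.sin(a),np.cos(a),0],[0,0,1]])+[x,y,z]
def box(x0,x1,y0,y1,z0,z1): return [(x,y,z) for x in(x0,x1) for y in(y0,y1) for z in(z0,z1)]
def hull(m,cp,P): fill(m,cv2.convexHull(np.float32(proj(cp,P)))[:,0])
def cyl(c,r,z0,z1):
    t=np.linspace(0,2*np.pi,40); return [(c[0]+r*np.cos(u),c[1]+r*np.sin(u),z) for u in t for z in(z0,z1)]
def link_mask(cp,q,z=0.008):
    F=frame(*q,z); m=np.zeros((420*K,560*K),np.uint8)
    sph=lambda c,r:[(c[0]+r*np.cos(u)*np.cos(v),c[1]+r*np.sin(u)*np.cos(v),r*np.sin(v)) for u in np.linspace(0,6.28,13) for v in np.linspace(-1.57,1.57,7)]
    arc=[(-.05+.018*np.cos(t),.018*np.sin(t)) for t in np.radians(np.linspace(125,310,40))]+[(-.021,0)]
    for a,b in zip(arc[:-1],arc[1:]): hull(m,cp,F(sph(a,.004)+sph(b,.004)))
    hull(m,cp,F(box(-.02,.02,-.008,.008,-.008,.008)))
    hull(m,cp,F(sph((.02,0),.004)+sph((.046,0),.004)))
    hull(m,cp,F(cyl((.056,0),.0115,-.001,.001)))
    h=np.zeros_like(m); hull(h,cp,F(cyl((.056,0),.0055,-.001,.001))); m[h>0]=0
    return m
def bed_mask(cp,q):
    F=frame(*q[:3]); m=np.zeros((420*K,560*K),np.uint8)
    hull(m,cp,F(box(-.15,.15,-.042,.042,0,.009)))
    xs=q[3]; hull(m,cp,F(box(xs-.025,xs+.025,-.029,.029,.009,.032)))
    return m
def soft(m): return cv2.GaussianBlur(cv2.resize(m.astype(np.float32),(560,420),interpolation=cv2.INTER_AREA) if m.shape[0]>420 else m.astype(np.float32),(0,0),1.2)
def fit(fn,cp,region,q0,valid,step):
    t=soft(region)
    f=lambda q:(((soft(fn(cp,q))-t)**2)*valid).sum()
    s=np.vstack([q0]+[np.add(q0,np.eye(len(q0))[i]*step[i]) for i in range(len(q0))])
    r=minimize(f,q0,method="Nelder-Mead",options=dict(initial_simplex=s,xatol=2e-5,fatol=.01,maxiter=300))
    return r.x,r.fun,f(q0)
E
cat > f1.py <<'E'
from fit import *
import pickle
p,R,im,S=pickle.load(open("w1.pkl","rb")); cp=campose("wrist",p,R)
v=np.zeros((420,560));v[:268]=1; v[225:,240:312]=0
ql,e,e0=fit(link_mask,cp,S["link"][0]["region"],[.440,.035,1.493],v,[.004,.004,.05]); print("link",ql,e,e0)
vb=v.copy(); vb[235:]=0
qb,e,e0=fit(bed_mask,cp,S["slide_bed"][0]["region"],[.5751,.0317,1.66,.107],vb,[.004,.004,.03,.005]); print("bed",qb,e,e0)
F=frame(*qb[:3])
o=im[:,:,::-1].copy()
o=cv2.resize(o,None,fx=3,fy=3,interpolation=cv2.INTER_CUBIC)
for m,c in((link_mask(cp,ql),(0,255,0)),(bed_mask(cp,qb),(0,255,255))):
    cv2.drawContours(o,cv2.findContours(m,cv2.RETR_LIST,cv2.CHAIN_APPROX_NONE)[0],-1,c,1)
for P in [(qb[3],0,.05),(-.04,0,.045),(-.04,0,.0565)]:
    cv2.circle(o,tuple(int(t) for t in (proj(cp,F([P]))[0]+.5)*3),3,(0,0,255),1)
cv2.imwrite("pics/f1.png",cv2.resize(o[40*3:280*3,190*3:410*3],None,fx=.83,fy=.83))
E
python3 f1.py; python3 -c "
from rig import *
print(current_eef_pos(),current_eef_pos(),current_time_s())"
```

```text
link [0.4414739  0.04223034 1.46873861] 45.09240810001888 820.538120025049
bed [0.57888433 0.03485589 1.67173624 0.10173056] 28.986025435069443 800.5719618525703
[0.50315063 0.03947998 0.19001466] [0.50315063 0.03947998 0.19001466] 4.8917
```

View pics/f1.png

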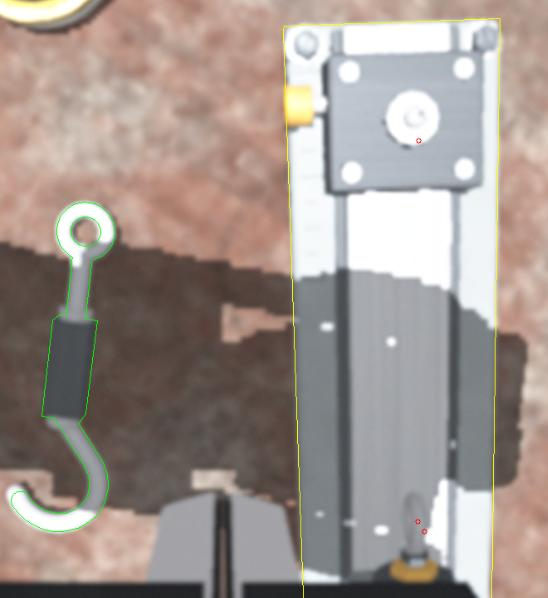

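```bash
cat > s2.py <<'E'
from h import *
from fit import frame
import pickle
F=frame(.5789,.0349,1.6717); L=frame(.44147,.04223,1.4687)
D={}
for n,P,z,a,up in [("C",F([(.064,0,0)])[0],.100,1.6717,None),("A",F([(-.088,0,0)])[0],.095,1.6717,None),("B",L([(-.098,0,0)])[0],.058,1.4687,None)]:
    P[2]=z; move_to(P,tool(a)); hold(.3)
    p,R=current_eef_pos(),current_eef_rot(); im=snapshot("wrist")
    S={l:silhouettes("wrist",l) for l in ["slide_bed","link","eye"]}
    D[n]=(p,R,im,S); print(n,p,P,current_time_s(),[(l,[(round(d["conf"],2),np.round(d["bbox"])) for d in S[l][:2]]) for l in S])
pickle.dump(D,open("w2.pkl","wb"))
def crop(im,c): return cv2.resize(im[c[1]:c[1]+200,c[0]:c[0]+130,::-1],None,fx=3,fy=3,interpolation=cv2.INTER_CUBIC)
cv2.imwrite("pics/AC.png",np.hstack([crop(D["A"][2],(215,60)),crop(D["C"][2],(215,60))]))
E
python3 s2.py
```

```text
C [0.57296722 0.09799936 0.10152856] [0.57245312 0.09857447 0.1       ] 5.9667 [('slide_bed', [(0.82, array([274., 242., 121., 289.])), (0.16, array([92., 51., 93., 94.]))]), ('link', [(0.75, array([115., 246.,  35., 127.])), (0.59, array([195.,  28.,  56.,  53.]))]), ('eye', [(0.54, array([279., 362.,   9.,  34.]))])]
A [ 0.58776669 -0.0513408   0.09503439] [ 0.58776446 -0.05265239  0.095     ] 7.125 [('slide_bed', [(0.81, array([277., 153., 121., 305.]))]), ('link', [(0.82, array([ 87.,  85.,  61., 169.]))]), ('eye', [(0.95, array([277., 163.,  17.,  52.]))])]
B [ 0.43258474 -0.05551199  0.05845573] [ 0.43148193 -0.05525968  0.058     ] 8.3083 [('slide_bed', [(0.62, array([487., 153., 146., 306.]))]), ('link', [(0.83, array([275.,  96.,  62., 192.]))]), ('eye', [(0.76, array([534., 139.,  31.,  55.]))])]
```

View pics/AC.png

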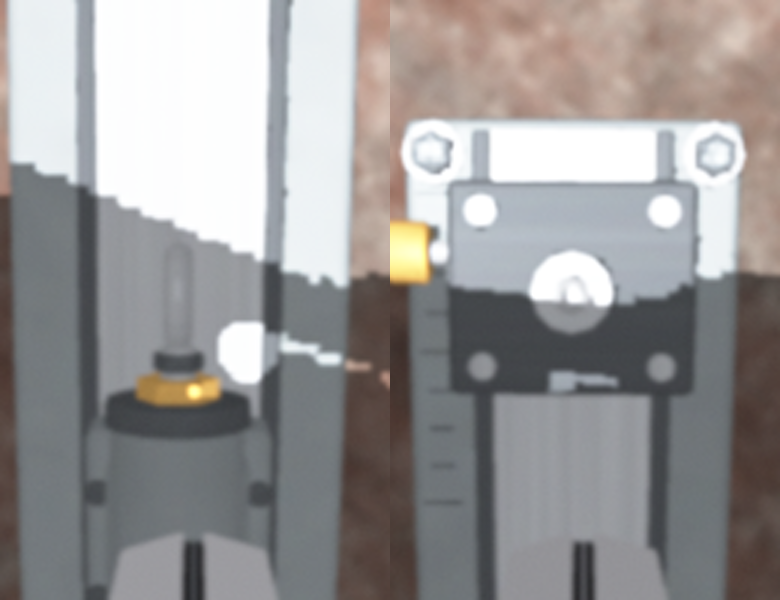

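```bash
cat > f2.py <<'E'
from fit import *
import pickle
D=pickle.load(open("w2.pkl","rb"))
cp={k:campose("wrist",D[k][0],D[k][1]) for k in D}
tor=np.array([((.0085+.003*np.cos(v))*np.cos(u),.003*np.sin(v),(.0085+.003*np.cos(v))*np.sin(u)) for u in np.linspace(0,6.28,60) for v in np.linspace(0,6.28,24)])
def eye(q):
    uv=proj(cp["A"],frame(q[0],q[1],1.6717,.045)(tor))
    return [(uv[:,0].min()+uv[:,0].max())/2-(178/3+215-.33), uv[:,1].min()-(242/3+60-.33)]
from scipy.optimize import fsolve
e=fsolve(eye,[.583,-.005]); s=back(cp["C"],[((571-390)/3+215-.33,291.5/3+60-.33)],.042)[0]
d=s[:2]-e; print("eye",e,"stud",s,"dist",np.hypot(*d),"ang",np.arctan2(d[1],d[0]))
vb=np.zeros((420,560));vb[:225]=1;vb[:,:200]*=1
vb2=np.zeros((420,560));vb2[60:270]=1
for k,valid in(("C",vb2),("A",vb*(np.arange(420)<110)[:,None])):
    q,er,_=fit(bed_mask,cp[k],D[k][3]["slide_bed"][0]["region"],[.5789,.0349,1.6717,.107],valid,[.003,.003,.02,.001]); print(k,q,er, frame(*q[:3])([(-.04,0,.045),(.107,0,0)]))
vl=np.zeros((420,560));vl[:222]=1
q,er,_=fit(link_mask,cp["B"],D["B"][3]["link"][0]["region"],[.4415,.0422,1.4687],vl,[.003,.003,.02]); print("link B",q,er)
E
python3 f2.py; python3 -c "
from rig import *
print(current_eef_pos(),current_time_s(),current_qd().max() if hasattr(current_qd(),'max') else current_qd())
hold(1); print(current_eef_pos())"
```

```text
eye [ 0.5814079  -0.00475632] stud [0.56729483 0.14490624 0.042     ] dist 0.15032651326940413 ang 1.664817585385842
C [0.57754215 0.03492671 1.6637463  0.10864299] 1710.9155146280625 [[ 0.5812548  -0.00490062  0.045     ]
 [ 0.56761082  0.14146482  0.        ]]
A [0.57797733 0.03385045 1.67328696 0.10774379] 109.1609089383463 [[ 0.58206978 -0.00593964  0.045     ]
 [ 0.56703002  0.14028896  0.        ]]
link B [0.44107802 0.04254559 1.46621362] 111.25537691146924
[ 0.43167723 -0.05526339  0.05799171] 8.3083 0.005253919017277669
[ 0.43149385 -0.05525235  0.05800868]
```

```bash
cat > s3.py <<'E'
from h import *
import pickle
a=1.665+np.pi/2
P=np.array([.5673,.1449,0])-.048*np.array([np.cos(a),np.sin(a),0]); P[2]=.1
p0=current_eef_pos(); line_to([p0[0],p0[1],.12],feed=.3); move_to(P,tool(a)); hold(.6)
p,R=current_eef_pos(),current_eef_rot(); im=snapshot("wrist"); print(p,P,current_time_s(),current_qpos())
pickle.dump((p,R,im),open("w3.pkl","wb"))
D=pickle.load(open("w2.pkl","rb"))
def crop(im,c): return cv2.resize(im[c[1]:c[1]+100,c[0]:c[0]+100,::-1],None,fx=4,fy=4,interpolation=cv2.INTER_CUBIC)
cv2.imwrite("pics/E.png",np.hstack([crop(im,(230,110)),crop(D["C"][2],(230,110))]))
E
python3 s3.py
```

```text
[0.61510351 0.14937837 0.10007438] [0.61508717 0.14941509 0.1       ] 11.5167 [ 5.94602050e-02  3.16125545e-01  1.67475544e+00 -1.14944427e-05
  1.15067804e+00 -1.60553843e+00]
```

View pics/E.png

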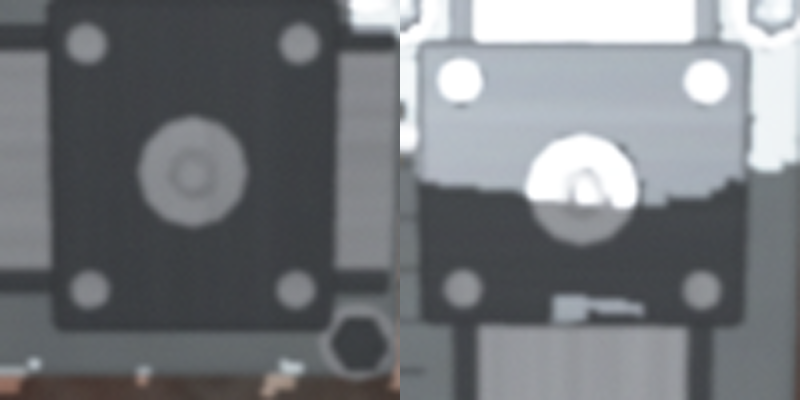

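```bash
cat > f3.py <<'E'
from h import *
import pickle
D=pickle.load(open("w2.pkl","rb"));E=pickle.load(open("w3.pkl","rb"))
s1=back(campose("wrist",*D["C"][:2]),[(275.1,157.0)],.042)[0][:2]
s2=back(campose("wrist",*E[:2]),[(277.9,152.6)],.042)[0][:2]
R1,R2=D["C"][1][:2,:2],E[1][:2,:2]
b=np.linalg.solve(R1-R2,s2-s1); print(s1,s2,"b",b,"stud",s1+R1@b)
eye=np.array([.5814079,-.00475632])+D["A"][1][:2,:2]@b
link=np.array([.44108,.04255])+D["B"][1][:2,:2]@b
d=s1+R1@b-eye; print("eye",eye,"link",link,"d",np.hypot(*d),np.arctan2(d[1],d[0]))
E
python3 f3.py
```

```text
[0.56632679 0.14237261] [0.56750591 0.14443566] b [ 0.00166121 -0.00028359] stud [0.56587871 0.14399719]
eye [ 0.58095539 -0.00313297] link [0.44096638 0.04423141] d 0.1479006117942027 1.6729116358174423
```

```bash
python3 - <<'E'
from h import *
import pickle
D=pickle.load(open("w2.pkl","rb"))
print(get_calibration("wrist")["mount"][:3,3],D["C"][0],D["C"][1])
cp=campose("wrist",*D["C"][:2]); print(cp[2])
print(back(cp,[(275.1,157.0)],.042),back(cp,[(275.0,156.84)],.042),back(cp,[((571-390)/3+215-.33,291.5/3+60-.33)],.042),proj(cp,[[.5673,.1449,.042]]),proj(cp,[[.5663,.1424,.042]]))
E
```

```text
[ 6.51358525e-02  7.81688390e-05 -1.79874151e-01] [0.57296722 0.09799936 0.10152856] [[-9.98749421e-02  9.94996914e-01  2.47714849e-03]
 [ 9.94999936e-01  9.98755026e-02 -1.03297815e-04]
 [-3.50187457e-04  2.45444572e-03 -9.99996927e-01]]
[0.56609399 0.16283592 0.28137954]
[[0.56632679 0.14237261 0.042     ]] [[0.56625    0.14247191 0.042     ]] [[0.566252   0.14247433 0.042     ]] [[276.92491315 153.35780137]] [[275.06405368 156.95503695]]
```

```bash
for i in 1 2 3; do python3 - <<'E'
from rig import *
for i in range(3): print(get_calibration("wrist")["mount"][:3].round(5).tolist())
E
done
```

```text
[[-1e-05, -0.97272, -0.23197, 0.06514], [1.0, -0.00023, 0.00094, 8e-05], [-0.00096, -0.23197, 0.97272, -0.17987]]
[[-1e-05, -0.97272, -0.23197, 0.06514], [1.0, -0.00023, 0.00094, 8e-05], [-0.00096, -0.23197, 0.97272, -0.17987]]
[[-1e-05, -0.97272, -0.23197, 0.06514], [1.0, -0.00023, 0.00094, 8e-05], [-0.00096, -0.23197, 0.97272, -0.17987]]
[[-1e-05, -0.97272, -0.23197, 0.06514], [1.0, -0.00023, 0.00094, 8e-05], [-0.00096, -0.23197, 0.97272, -0.17987]]
[[-1e-05, -0.97272, -0.23197, 0.06514], [1.0, -0.00023, 0.00094, 8e-05], [-0.00096, -0.23197, 0.97272, -0.17987]]
[[-1e-05, -0.97272, -0.23197, 0.06514], [1.0, -0.00023, 0.00094, 8e-05], [-0.00096, -0.23197, 0.97272, -0.17987]]
[[-1e-05, -0.97272, -0.23197, 0.06514], [1.0, -0.00023, 0.00094, 8e-05], [-0.00096, -0.23197, 0.97272, -0.17987]]
[[-1e-05, -0.97272, -0.23197, 0.06514], [1.0, -0.00023, 0.00094, 8e-05], [-0.00096, -0.23197, 0.97272, -0.17987]]
[[-1e-05, -0.97272, -0.23197, 0.06514], [1.0, -0.00023, 0.00094, 8e-05], [-0.00096, -0.23197, 0.97272, -0.17987]]
```

```bash
python3 - <<'E'
from rig import *; import numpy as np
np.save("mount.npy",get_calibration("wrist")["mount"])
E
sed -i 's/T=T@c\["mount"\]/T=T@np.load("mount.npy")/' h.py
cat >> f2.py <<'E'
E=pickle.load(open("w3.pkl","rb"))
s1=back(cp["C"],[(275.1,157.0)],.042)[0][:2]
s2=back(campose("wrist",*E[:2]),[(277.9,152.6)],.042)[0][:2]
R1,R2=D["C"][1][:2,:2],E[1][:2,:2]
b=np.linalg.solve(R1-R2,s2-s1); print("b",b,"stud",s1+R1@b)
ey=e+D["A"][1][:2,:2]@b; lk=q[:2]+D["B"][1][:2,:2]@b
d=s1+R1@b-ey; print("eye",ey,"link",lk,q[2],"d",np.hypot(*d),np.arctan2(d[1],d[0]))
np.save("est.npy",[*ey,np.arctan2(d[1],d[0]),np.hypot(*d),*lk,q[2]])
E
python3 f2.py; python3 f1.py
```

```text
eye [ 0.5803676  -0.00716767] stud [0.566252   0.14247433 0.042     ] dist 0.15030628711261781 ang 1.6648471562531442
C [0.5763115  0.03266067 1.66277062 0.10903126] 1707.9038255643266 [[ 0.57998529 -0.00717026  0.045     ]
 [ 0.56648412  0.13920842  0.        ]]
A [0.57708871 0.03500322 1.68517953 0.10769182] 103.28075564507773 [[ 0.58165407 -0.0047354   0.045     ]
 [ 0.56487638  0.14130401  0.        ]]
link B [0.4396784  0.04039984 1.46397094] 115.40270137701123
b [ 0.00166121 -0.00028359] stud [0.56587871 0.14399719]
eye [ 0.57991509 -0.00554432] link [0.43956478 0.04208125] 1.4639709434060344 d 0.15019881512459685 1.6643848889250723
link [0.44019009 0.03987023 1.46832108] 44.36036438919837 465.1009991518174
bed [0.577793   0.03229296 1.67316746 0.10840874] 29.232934765892907 303.5537911806556
```

```bash
cat > s4.py <<'E'
from h import *
e=np.load("est.npy"); x,y,a=e[4:]
move_to([x,y,.1],tool(a)); let_go(); line_to([x,y,.002],feed=.1); hold(.5); print(current_eef_pos(),current_ft_force(),current_time_s())
clamp(55); hold(.2); p,R=current_eef_pos(),current_eef_rot(); print(p,current_width(),current_grasp_force(),current_ft_force(),current_time_s())
im=snapshot("wrist"); cv2.imwrite("pics/g1.png",im[:,:,::-1])
line_to([x,y,.09],feed=.12); hold(.2); print(current_ft_force(),current_moment(),current_time_s())
im=snapshot("wrist"); cv2.imwrite("pics/g2.png",cv2.resize(im[:,:,::-1],None,fx=1.4,fy=1.4))
import pickle; pickle.dump((current_eef_pos(),current_eef_rot(),im,silhouettes("wrist","link")),open("w4.pkl","wb"))
E
python3 s4.py
```

```text
[0.43961051 0.04209304 0.00207032] [ 0.47953316  0.50034899 -0.2183357 ] 15.9833
[0.4395827  0.04208623 0.00200412] 0.015592698932202949 54.99876379966736 [0.27488792 0.11970937 0.01909398] 17.3667
[-0.00548405 -0.59496529 -0.68893465] [-0.07708627 -0.01875688 -0.06101021] 18.5
```

View pics/g2.png

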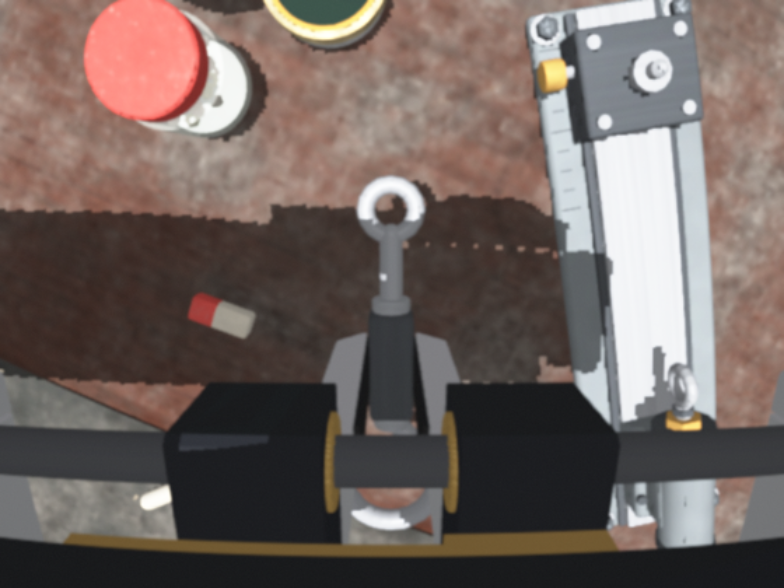

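```bash
cat > m.py <<'E'
from h import *
E=np.load("est.npy"); BA=1.666; H=.006
def bed2w(P):
    P=np.asarray(P,float); c,s=np.cos(BA),np.sin(BA); q=P-[-.040,0,0]
    return np.array([E[0]+c*q[0]-s*q[1],E[1]+s*q[0]+c*q[1],P[2]])
def w2bed(v):
    c,s=np.cos(BA),np.sin(BA); return np.array([c*v[0]+s*v[1],-s*v[0]+c*v[1],v[2]])
def pose(hookpt,phi,tilt=0,r=.018):
    """tool pose with the link point (link_mid x=-.068+r) at bed coords hookpt"""
    R=tool(BA+phi,tilt)
    xl=R[:,0]; zl=-R[:,2]
    return bed2w(hookpt)+xl*(.068-r)-zl*H, R
E
cat > s5.py <<'E'
from m import *
import pickle
p,R,im,S=pickle.load(open("w4.pkl","rb"))
t=back(campose("wrist",p,R),[(389.5/1.4-.4,209.5/1.4-.4)],p[2]+H)[0]
print("tail in tool",(t-p)@R,"+b",[.00166,-.00028], "conf",[(d["conf"],d["bbox"]) for d in S[:1]])
phi=np.radians(112)
P,Rr=pose([-.022,0,.11],phi); move_to(P,Rr); hold(.7)
f0=current_ft_force(); print(P,current_eef_pos(),f0,current_qpos(),current_time_s())
P,Rr=pose([-.022,0,.045],phi); line_to(P,Rr,feed=.06); hold(.6)
print(P,current_eef_pos(),current_ft_force()-f0,current_time_s())
a=snapshot("scene");c=a[165:245,260:380];cv2.imwrite("pics/h1.png",cv2.resize(c[:,:,::-1],None,fx=6,fy=6,interpolation=cv2.INTER_CUBIC))
E
python3 s5.py
```

```text
tail in tool [ 0.05412291 -0.00034655 -0.00599629] +b [0.00166, -0.00028] conf [(0.98, [279.1, 253.2, 55.1, 255.3])]
[ 0.53383525 -0.01067824  0.104     ] [ 0.53384494 -0.01066503  0.10401925] [ 1.01901654 -0.39140568 -1.68596116] [-2.32447724e-01  9.26271511e-02  1.92905516e+00 -6.44824228e-06
  1.11988346e+00 -2.28243978e+00] 21.225
[ 0.53383525 -0.01067824  0.039     ] [ 0.53383202 -0.01065568  0.03900498] [-2.5118064   0.72769268  0.3570998 ] 23.0583
```

View pics/h1.png

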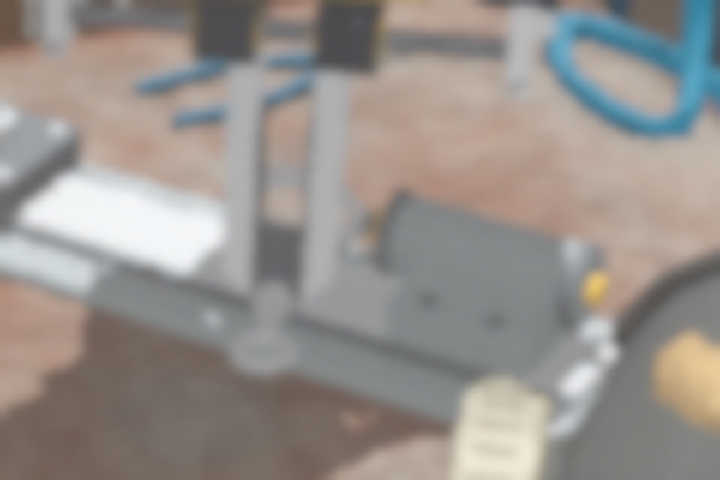

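```bash
python3 - <<'E'
from m import *
for i in range(3): print(current_ft_force(),current_moment()); hold(.1)
E
```

```text
[-0.41008367  0.48290749 -0.7782473 ] [ 0.05538721 -0.09532455  0.00184133]
[ 0.00949763  0.20619369 -0.85404535] [ 0.06244867 -0.10561662  0.00325904]
[-0.55647907 -0.33497065 -1.8710528 ] [ 0.0679847  -0.08711233 -0.00061006]
```

The scene crop shows the link held tail-forward over the bed, with the fingers hiding the eye at about (320,203). The force readings are only noise of about 1 N, so nothing is touching. Next is the swing, with the force watched at each step.

```bash
cat >> m.py <<'E'
def force(n=4):
    f=[]
    for _ in range(n): f.append(current_ft_force()); hold(.02)
    return np.mean(f,0)
E
cat > s6.py <<'E'
from m import *
import sys
a0,a1,st,dx,dy,lim=map(float,sys.argv[1:7])
f0=np.array([-.3,.2,-1.2])
for d in np.arange(a0,a1-.1,-st):
    P,R=pose([-.022+dx,dy,.045],np.radians(d)); line_to(P,R,feed=.03)
    f=w2bed(force()-f0); print(round(d),f.round(1),round(current_time_s(),2), ((current_eef_pos()-P)*1e3).round(2))
    if np.linalg.norm(f)>lim: print("STOP"); break
E
python3 s6.py 100 60 5 0 0 5
```

```text
100 [-0.4 -0.5  0.2] 23.98 [ 0.15 -0.14  0.07]
95 [-0.5 -0.1  0.1] 24.33 [ 0.12 -0.17  0.05]
90 [-0.2 -0.9  0.1] 24.69 [ 0.08 -0.17  0.04]
85 [-0.3 -0.6 -0.1] 25.05 [ 0.04 -0.17 -0.01]
80 [-0.4 -0.2 -0.1] 25.41 [ 0.05 -0.18  0.03]
75 [-0.1 -0.2  0.2] 25.77 [ 0.02 -0.18  0.01]
70 [-0.  -0.6  0.4] 26.12 [-0.02 -0.15 -0.02]
65 [-0.4 -0.1  0.1] 26.48 [-0.05 -0.15 -0.02]
60 [-0.1  0.1  0.2] 26.84 [-0.08 -0.15 -0.02]
```

```bash
python3 s6.py 54 0 6 0 0 5; python3 - <<'E'
from m import *
hold(.3); print(force()); a=snapshot("scene");c=a[150:250,220:370];cv2.imwrite("pics/h2.png",cv2.resize(c[:,:,::-1],None,fx=5,fy=5,interpolation=cv2.INTER_CUBIC)); print(current_time_s())
E
```

```text
54 [-0.5 -0.2 -0. ] 27.23 [-0.1  -0.16 -0.03]
48 [ 0.4 -0.2 -0. ] 27.62 [-0.12 -0.14 -0.05]
42 [-0.3 -0.4  0.3] 28.02 [-0.13 -0.14 -0.04]
36 [-0.3 -0.2 -0.2] 28.41 [-0.18 -0.13 -0.06]
30 [-0.2  0.  -0.2] 28.8 [-0.19 -0.09 -0.04]
24 [-0.1  0.1  0. ] 29.19 [-0.21 -0.1  -0.07]
18 [-0.1 -0.3 -0.3] 29.58 [-0.26 -0.05 -0.09]
12 [-0.2 -0.4  0.5] 29.98 [-0.23 -0.06 -0.07]
6 [-0.6 -0.6  0.2] 30.37 [-0.28 -0.01 -0.11]
0 [-0.2 -0.6 -0. ] 30.76 [-0.25 -0.03 -0.08]
[-0.22844094  0.29050183 -0.98049599]
31.175
```

View pics/h2.png

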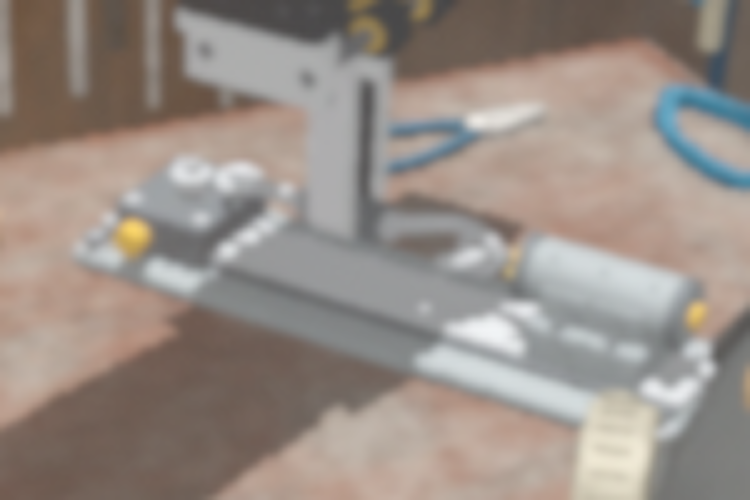

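The scene crop shows the hook lying in the rod's eye at about (320,200), with the tail short of the stud. Next I'll draw the rod out with the tail tilted up.

```bash
cat > s7.py <<'E'
from m import *
f0=np.array([-.3,.2,-1.2])
def go(hx,t,feed=.03):
    P,R=pose([hx,0,.045],0,t,r=0); line_to(P,R,feed=feed)
    f=w2bed(force()-f0); print(round(hx*1e3,1),t,f.round(1),round(current_time_s(),2),((current_eef_pos()-P)*1e3).round(2)); return f
go(-.036,0)
f=go(-.034,.0)
if f[0]<-2:
    f=go(-.034,.11)
    for x in (-.028,-.020,-.013):
        if np.linalg.norm(f)>15: break
        f=go(x,.11,.05)
E
python3 s7.py
```

```text
-36.0 0 [-3.4  0.1  0.2] 31.52 [ 0.12 -0.36  0.05]
-34.0 0.0 [-4.5 -0.2  0.2] 31.84 [ 0.09 -0.15  0.06]
-34.0 0.11 [-4.8 -0.2 -0.3] 32.31 [ 0.23 -0.2   0.04]
-28.0 0.11 [-4.9 -0.4 -0.3] 32.64 [0.09 0.17 0.04]
-20.0 0.11 [-6.  -0.9 -0.4] 33.02 [ 0.18 -0.3   0.04]
-13.0 0.11 [-6.9 -0.2 -0.4] 33.38 [ 0.21 -0.58  0.01]
```

```bash
cat > s8.py <<'E'
from m import *
import sys
f0=np.array([-.3,.2,-1.2]); xs=float(sys.argv[1]); hold(.3)
for t in map(float,sys.argv[2:]):
    P,R=pose([xs-.124*np.cos(t),0,.045],0,t,r=0); line_to(P,R,feed=.03)
    f=w2bed(force(5)-f0); print(t,"tail z",round(45+124*np.sin(t),1),f.round(1),current_moment().round(2),round(current_time_s(),2),((current_eef_pos()-P)*1e3).round(2))
    if abs(f[2])>3 or abs(f[1])>3 or abs(f[0]+7)>3.5: print("STOP"); break
E
python3 s8.py .1102 .09 .08 .07 .06 .05 .04 .03 .02 .01 0
```

```text
0.09 tail z 56.1 [-6.9 -0.4 -0.4] [-1.41 -0.27 -0.01] 34.01 [ 0.23 -0.68  0.05]
0.08 tail z 54.9 [-7.  -0.7 -0.2] [-1.46 -0.22  0.02] 34.34 [ 0.25 -0.74  0.05]
0.07 tail z 53.7 [-7.3 -0.9  0. ] [-1.44 -0.3   0.  ] 34.67 [ 0.27 -0.74  0.11]
0.06 tail z 52.4 [-7.  -0.8  0.2] [-1.4  -0.3   0.01] 35.01 [ 0.25 -0.73  0.13]
0.05 tail z 51.2 [-7.1 -0.7  0.6] [-1.41 -0.29  0.01] 35.34 [ 0.27 -0.73  0.14]
0.04 tail z 50.0 [-7.2 -0.5  0.7] [-1.4  -0.23  0.02] 35.67 [ 0.28 -0.75  0.18]
0.03 tail z 48.7 [-7.5 -0.3  0.7] [-1.38 -0.3   0.03] 36.01 [ 0.26 -0.73  0.17]
0.02 tail z 47.5 [-7.  -0.6  0.4] [-1.41 -0.26  0.01] 36.34 [ 0.28 -0.7   0.23]
0.01 tail z 46.2 [-7.5 -0.9  0.2] [-1.4  -0.23  0.01] 36.67 [ 0.26 -0.71  0.22]
0.0 tail z 45.0 [-7.5 -0.5  1.4] [-1.47 -0.21 -0.01] 37.01 [ 0.39 -0.85  0.41]
```

```bash
cat > s9.py <<'E'
from m import *
f0=np.array([-.3,.2,-1.2]); x=.1102; hit=False
for i in range(16):
    x-=.0004; P,R=pose([x-.124,0,.045],0,0,r=0); line_to(P,R,feed=.02)
    f=w2bed(force(5)-f0); print(round(x*1e3,1),f.round(1),round(current_time_s(),2),((current_eef_pos()-P)*1e3).round(2))
    if f[0]>-1 or abs(f[2])>6: break
E
python3 s9.py
```

```text
109.8 [-7.5 -0.4  1.3] 37.34 [ 0.33 -0.73  0.37]
109.4 [-6.9 -0.6  1.9] 37.67 [ 0.29 -0.62  0.33]
109.0 [-5.5 -0.5  1.3] 38.01 [ 0.29 -0.32  0.34]
108.6 [-4.9 -0.5  2.1] 38.34 [ 0.23 -0.02  0.29]
108.2 [-3.2 -0.9  3.6] 38.67 [0.21 0.25 0.24]
107.8 [ 0.4 -1.5  4.1] 39.01 [0.16 0.49 0.18]
```

```bash
cat > s10.py <<'E'
from m import *
hold(.2); let_go(); p=current_eef_pos(); print(p,current_width(),current_ft_force(),current_time_s())
line_to([p[0],p[1],.16],feed=.12); hold(.2); print(current_ft_force(),current_time_s())
p,R=current_eef_pos(),current_eef_rot(); im=snapshot("wrist")
a=snapshot("scene"); S=silhouettes("scene","link"); print([(d["conf"],d["bbox"]) for d in S[:1]])
c=lambda i:cv2.resize(i,None,fx=3.2,fy=3.2,interpolation=cv2.INTER_CUBIC)
cv2.imwrite("pics/z.png",np.hstack([c(a[150:270,225:350]),c(im[40:160,220:345])])[:,:,::-1])
t=back(campose("wrist",p,R),[[0,0]],.045)
E
python3 s10.py
```

```text
[0.57119017 0.08584966 0.03900213] 0.09367252056160796 [-0.05348937 -0.79940795 -0.50696871] 40.4667
[ 0.21646982  0.59797399 -0.0946099 ] 41.825
[(0.57, [280.8, 191.8, 50.9, 22.3])]
```

View pics/z.png

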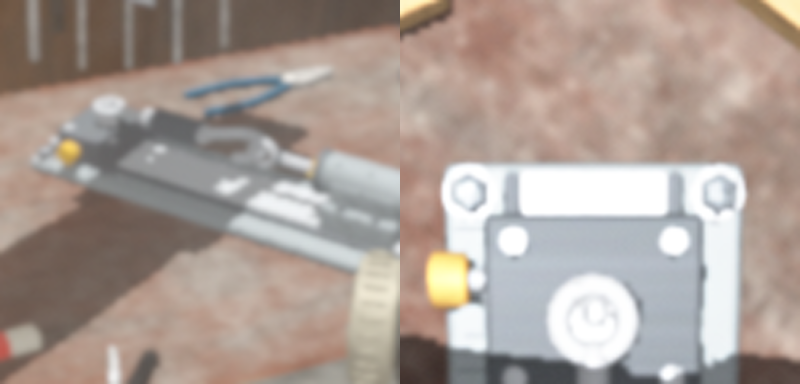

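The scene half shows the hook in the eye and the rod drawn out, with the link taut and level. The wrist half shows the tail ring round the stud at about (405,140). Handing in.

```bash
python3 -c "
from rig import *
print(hand_in(), current_time_s())"
```

```text
the job is handed in; nothing more can be done
the job is handed in; nothing more can be done
```

The link is hooked in the rod's eye and its closed eye is down over the stud, taut and level in the last pictures. I eased the pull off before letting go and handed the job in shortly after 42 s; the hand-in gave no verdict.

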